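# Close the preserving jar: glass lid and screw band

## Robot

A 6-joint arm with a two-finger parallel gripper is mounted at the origin on a cart in front of the work surface, level with it; the furniture and walls round the work are solid. World frame = base frame: x ahead of the robot, y to its left, z up, the work surface at z = 0. Lengths are in mm, angles in rad, forces in N, time in s.
With the tool pointing down it reaches from about 275 to 1000 mm from the base axis. Payload 8.4 kg.
Tool frame: the origin (TCP) lies at the centre of the arm's flange, where the gripper is bolted on; the fingertips stand 173 mm ahead of it and the grasp point (between the pads) lies 155 mm ahead of it (env.tip_extent is the distance from the TCP to the fingertips, in mm); z points along the fingers, y is the line along which they close (so a half turn about z gives the same grasp; the last joint's range is limited). The gripper opens to 85 mm and grips with 20 to 120 N. Pads are 22 mm wide; open, the fingers measure 114 mm over their backs; the gripper's body (76 mm by 85 mm) begins 54 mm behind the grasp point. The pads swing forward as they close: fully open they stand 13 mm farther back than shut.
Start: joints at [-1.289, 0.353, 1.633, -0, 1.155, -0.002], TCP at [175.002, -600.003, 404.681] pointing down, gripper open.
Joint ranges: [-2.63, 2.63], [-0.92, 2.1], [0.06, 2.66], [-1.3, 4.44], [0, 2.69], [-3.02, 3.02]. Speed limits (rad/s): [2.22, 2.22, 2.79, 3.14, 3.14, 3.14].

## Interface

Orientations are given as a 3x3 rotation matrix whose columns are the frame's x, y, z axes.
In Python, from plant import env, eyes, read_time, read_joint_positions, read_joint_velocities, read_tau, read_tcp_pos, read_eef_rot, read_contact_force, read_torque, read_finger_gap, read_grasp_force gives the robot as it stands. Calls block until the motion is done:
- env.move_to(position, orientation): joint-space move of the TCP to a pose.
- env.move_straight(position, attitude=None, velocity=150, stop_force=None): straight line of the TCP; attitude=None keeps the orientation; velocity is the mean speed in mm/s. With stop_force (N) it stops when the force on the tool has changed by that much, and returns True; else False.
- env.set_joints(angles): joint-space move.
- env.gripper_to(opening, newtons=None): finger opening in mm; newtons is the grip in N (None keeps the last); returns when the fingers have stopped.
- env.wait(seconds).
- env.ik(position, orientation): joint angles nearest the present ones, or None.
- eyes.camera(name): name is "side" or "top"; returns the picture (400x640x3 uint8, blue, green, red); there is no depth.
- eyes.camera_params(name): a dict with "fovy" (degrees; the focal length in pixels is half the picture's height over the tangent of half this angle, whatever the lens; pixels are square), "cx", "cy" (the principal point, pixels), "k1" (the pictures are not rectified: a ray, as slopes to the right and down, at radius r is drawn at 1 + k1 r^2 times it, then the intrinsics apply), "eye" and "orientation" of the camera in the world. Camera axes: x right, y up, looking along -z (the intrinsics and any distortion apply to the point x, -y, -z); pixel columns grow to the right and rows downward; lengths in mm; the calibration is good to about 2 mm. A picture is of the moment at which its call begins. camera_params takes no time and is no camera call.
A pose or a line that the arm cannot do raises env.MotionError and nothing moves.
- env.finish_job(): hands the job in; it is judged then, once.
Readings, each from a call of its own:
- read_time(): time.
- read_joint_positions(): joint angles.
- read_joint_velocities(): joint speeds.
- read_tau(): joint torques, N m.
- read_tcp_pos(): TCP position.
- read_eef_rot(): TCP orientation.
- read_contact_force(): force on the tool from outside, world axes, zero at the start.
- read_torque(): the same for the moment, N m.
- read_finger_gap(): finger opening in mm.
- read_grasp_force(): force on a finger pad.
Only numpy, scipy, OpenCV 4.12 (cv2) and the standard library are available. Lean on these libraries where they do the work, as an engineer would, in place of code of your own. Each camera call takes 0.05 s, during which the arm holds its last target. There are 200 camera calls.

## Task

Close the preserving jar in its wooden stand: lay the loose glass lid, raised centre up, flat into the jar's mouth and let go of it, then set the brass screw band over it and screw it down clockwise until it comes up snug against the stops at the ends of its thread. Work gently, by feel: do not press hard on the glass or force the band, let go of everything at the end, and leave the other things on the worktop where they are.

Things in the scene. Friction and masses are not known exactly. Their poses are not given: they have to be found in the camera images.
- jar_mouth (a point): Centre of a fixed white stoneware jar's mouth at rim height, 85 mm up; z up. Mouth: recess 44 mm wide, black rubber seal 4 mm below the rim (springy, 9 N/mm). Neck (jar_neck) 51 mm outside with 3 right-hand thread lands, 59 mm across, falling 3.5 mm per 60 deg; land tops 0.5 to 5 mm below the rim; a gap between each two, about 34 deg wide.
- stand (a point): Centre of the top of the jar's square wooden stand (130 mm, 22 mm high), axes along its sides. The gaps between the thread lands lie roughly 0, 120, 240 deg from x, but the jar's neck may be turned up to 30 deg either way from that, which this pose does not show. A lug has 9 deg play either way in a gap.
- lid_center (a point): Centre, half-way up (9.75 mm), of the loose pale glass lid; z up through its raised centre. Flange 41 mm across, 7.5 mm thick, foot bevelled; raised round centre 24 mm across, 12 mm high: grasp that by its sides. Seated, this point is 5.75 mm above the rim. The glass cracks if the band presses on it with over 35 N.
- band_center (a point): Centre, half-way up (8 mm), of the loose knurled brass screw band, z up: 68 mm outside, 16 mm high, top lip bore 34 mm, lip underside 4 mm above this point. Grasp the outside. Above the rim this point is 1.5 to 6.5 mm while lugs rest on land tops, -0.5 mm with lugs in the gaps and lip on the glass, -3 mm when home (lip then presses the glass with 23 N).
- band_lug (a point): Small raised bar on the band's top, over one of 3 lugs inside the skirt; lugs lie 0, 120, 240 deg from band x, reach in to 54 mm across, 1 to 4 mm above its lower edge. Some 90 deg clockwise from the gap centres, under the lands, they meet rubber stops (4 N m per rad, then solid after 14 deg): 0.2 to 0.5 N m held there is snug; before, little torque is felt.
- ramekin: Fluted white ramekin, 68 mm across, 45 mm high, a bystander; origin at the centre of its underside.
- spice_jar: Corked glass spice jar, 44 mm across, 92 mm high, a bystander; origin at the centre of its underside.
- brass_jigger: Double-cone brass jigger, 43 mm across, 74 mm high, a bystander; origin at the centre of its underside.
There are look-alikes about, which are no part of the job. Of the things shaped like the part that bears band_center, the brass one is meant.

How it is judged (in metres and radians):
On the way:
1. the glass lid lies flat in the jar's mouth, let go (horizontal distance between lid_center and jar_mouth below 0.003 m and z of lid_center in the frame of jar_mouth below 0.0075 m and angle between lid_center's own z axis and vertical below 0.05 rad and contact force between the fingers and lid below 0.1 N and horizontal distance between band_center and jar_mouth above 0.05 m), for 0.2 s.
At the end, for the whole second after the job is handed in: Glass lid flat in the mouth (within 3 mm of centre, 0.05 rad) and the band level and centred over it (same tolerances), its centre at least 1.5 mm below the rim, pressing the glass with more than 16 N by itself, at rest (horizontal distance between each of lid_center, band_center and jar_mouth below 0.003 m and angle between each of lid_center, band_center's own z axis and vertical below 0.05 rad and z of band_center in the frame of jar_mouth below -0.0015 m and contact force between band and lid above 16 N and linear speed of band below 0.01 m/s); the robot touches nothing.
It fails at once if the band presses the glass lid with more than 35 N (contact force between band and lid above 35 N).
It fails at once if a bystander is moved more than 3 cm (distance of any of ramekin, spice_jar, brass_jigger from where it was at the start of the episode above 0.03 m).
It fails at once if the band is forced against the jar's neck with more than 80 N (contact force between band and jar_neck above 80 N).
It also fails if it takes over 72 s, if anything falls off the work surface, if the arm or the gripper's body presses on something with over 40 N, if the wrist force passes 120 N, or if a joint passes its speed limit or range.

## Working session

There is one attempt and no reset: what is moved stays moved. The work goes in short steps, each a Python script; the robot and the scene stay as the last script left them, time stands still between calls to the robot, and variables do not carry over. Pictures are saved under pics/ and viewed, at most 10 in all, crops included, and the job is handed in when it is done.

```bash
ls; mkdir -p pics; python3 - <<'E'
from plant import *
import cv2
for n in("top","side"):
    im=eyes.camera(n); cv2.imwrite(f"pics/{n}0.png",im); print(n,eyes.camera_params(n))
E
```

```text
pics
top {'fovy': 52.67886265105401, 'cx': 320.8294045715026, 'cy': 201.0066886734816, 'k1': 0.015884026005940223, 'eye': array([ 454.52186381,   85.81897357, 1321.39316711]), 'orientation': array([[-0.01878061,  0.9972718 , -0.07138796],
       [-0.99969243, -0.01757356,  0.01749891],
       [ 0.01619663,  0.07169465,  0.99729512]])}
side {'fovy': 54.212188058167705, 'cx': 324.0992945883729, 'cy': 202.13407781962255, 'k1': -0.01691216516932464, 'eye': array([105.75223589, 733.39383496, 764.74429979]), 'orientation': array([[-0.84545234,  0.3356831 , -0.41536393],
       [-0.53368042, -0.56001336,  0.6336957 ],
       [-0.01988841,  0.75743111,  0.6526121 ]])}
```

View pics/top0.png

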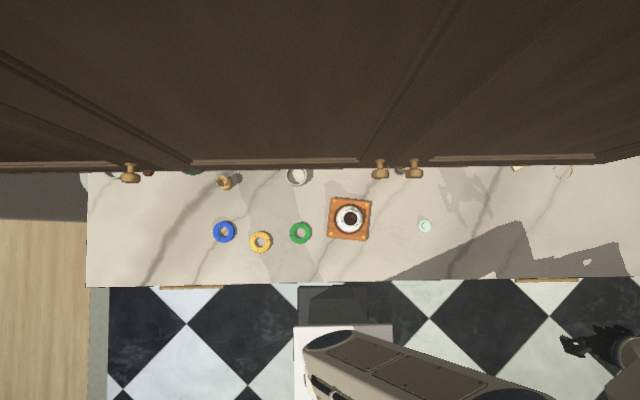

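View pics/side0.png

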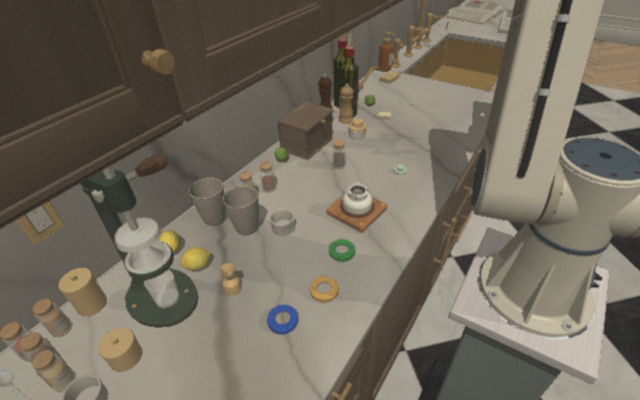

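The top view shows the blue ring (224,231), the brass band (260,241), the green ring (300,232), the jar in its stand (349,218) and the lid (425,226). The side view shows the same things at the band (324,289), jar (357,195) and lid (400,169).

```bash
cat > h.py <<'E'
from plant import *
import numpy as np, cv2
def ray(n,u,v):
    p=eyes.camera_params(n); f=200/np.tan(np.radians(p['fovy']/2))
    d=np.array([(u-p['cx'])/f,(v-p['cy'])/f]); s=d.copy()
    for _ in range(20): s=d/(1+p['k1']*(s@s))
    return p['eye'],p['orientation']@np.array([s[0],-s[1],-1])
def onz(n,u,v,z):
    e,d=ray(n,u,v); return (e+d*(z-e[2])/d[2])[:2]
def tri(a,b):
    (e1,d1),(e2,d2)=ray("top",*a),ray("side",*b)
    t=np.linalg.lstsq(np.c_[d1,-d2],e2-e1,rcond=None)[0]
    p,q=e1+t[0]*d1,e2+t[1]*d2
    return (p+q)/2,np.linalg.norm(p-q)
E
python3 - <<'E'
from h import *
for n,w in(("top",dict(band=(260,241),jar=(349,218),lid=(425,226))),("side",dict(band=(324,289),jar=(357,200),lid=(400,169)))):
    im=cv2.imread(f"pics/{n}0.png"); tiles=[]
    for k,(u,v) in w.items():
        r=25 if k!="jar" else 32
        tiles.append(cv2.resize(im[v-r:v+r,u-r:u+r],(260,260),interpolation=cv2.INTER_CUBIC))
        print(n,k,im[v,u-8:u+9:4].tolist(), im[v-12,u-12].tolist())
    cv2.imwrite(f"pics/{n}_c.png",np.hstack(tiles))
a=cv2.imread("pics/top_c.png");b=cv2.imread("pics/side_c.png");cv2.imwrite("pics/c.png",np.vstack([a,b]))
print(read_time(), onz("top",260,241,8),onz("top",349,218,85),onz("top",425,226,10),tri((260,241),(324,289)),tri((349,218),(357,187)))
E
```

```text
top band [[115, 221, 244], [97, 109, 113], [174, 191, 198], [172, 190, 199], [105, 204, 236]] [185, 203, 211]
top jar [[197, 216, 222], [48, 55, 64], [42, 54, 70], [47, 61, 87], [176, 182, 185]] [79, 132, 200]
top lid [[172, 191, 201], [175, 198, 176], [220, 236, 221], [215, 234, 216], [179, 196, 207]] [182, 199, 210]
side band [[83, 130, 160], [129, 141, 149], [128, 142, 149], [128, 141, 146], [81, 140, 176]] [130, 142, 147]
side jar [[172, 192, 201], [139, 153, 160], [127, 141, 146], [143, 158, 166], [183, 205, 204]] [131, 146, 154]
side lid [[127, 138, 145], [140, 161, 145], [118, 136, 124], [149, 170, 154], [136, 149, 158]] [132, 148, 155]
0.1 [422.60692784 261.52757618] [489.33227201 -21.17395049] [ 460.98784452 -274.27115548] (array([422.11020261, 261.87663381,   3.66194415]), np.float64(0.9081242092434181)) (array([489.56883431, -20.29903385,  92.39990772]), np.float64(1.005777734710123))
```

View pics/c.png

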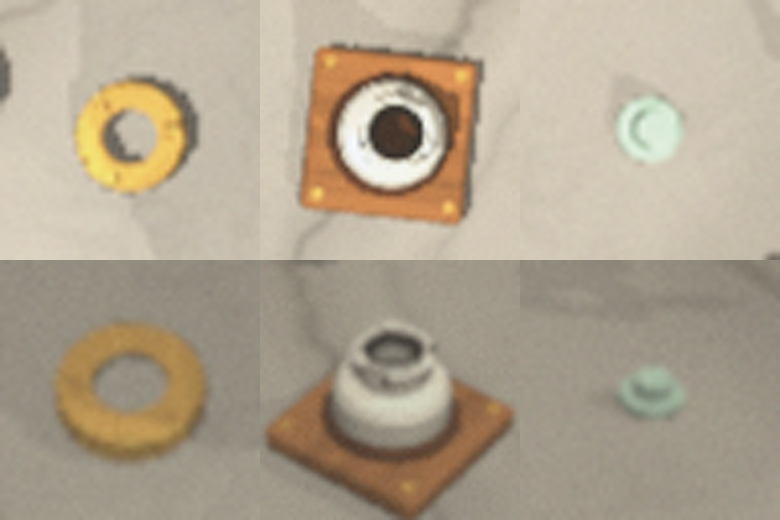

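The crops show the band, the jar mouth (a dark disc in a white rim, stand yawed about -5°) and the lid with its knob up. Next I'll measure them from averaged frames.

```bash
cat > meas.py <<'E'
from h import *
A={n:np.mean([eyes.camera(n).astype(float) for _ in range(8)],0) for n in("top","side")}
np.savez("avg.npz",**A)
S=8
def crop(n,u,v,r): return cv2.resize(A[n][v-r:v+r,u-r:u+r].astype(np.float32),None,fx=S,fy=S,interpolation=cv2.INTER_CUBIC)
def ell(n,u,v,r,mask,hull=True):
    c=crop(n,u,v,r); m=mask(c).astype(np.uint8)
    cs=[k for k in cv2.findContours(m,cv2.RETR_EXTERNAL,cv2.CHAIN_APPROX_NONE)[0]]
    k=max(cs,key=cv2.contourArea)
    (x,y),ax,an=cv2.fitEllipse(cv2.convexHull(k) if hull else k)
    M=cv2.moments(cv2.convexHull(k)); x2,y2=M['m10']/M['m00'],M['m01']/M['m00']
    f=lambda x,y:((x+.5)/S-.5+u-r,(y+.5)/S-.5+v-r)
    return f(x,y),f(x2,y2),np.array(ax)/S
sat=lambda c:(c[...,2]-c[...,0])>65
dark=lambda c:c.mean(-1)<120
grn=lambda c:(c[...,1]-c[...,2])>3
r={}
for k,n,u,v,rr,mk,z in(("band","top",260,241,25,sat,15),("jar","top",349,218,11,dark,85),("lid","top",425,226,20,grn,6),
  ("stand","top",349,220,32,lambda c:(c[...,2]-c[...,0])>50,22)):
    e=ell(n,u,v,rr,mk); print(k,n,np.round(e[0],2),np.round(e[1],2),e[2], [onz(n,*q,z).round(1) for q in e[:2]])
for k,u,v,rr,mk,z in(("band",324,289,25,lambda c:(c[...,2]-c[...,0])>45,8),("lid",400,169,20,grn,6),("jar",357,187,11,lambda c:c.mean(-1)<125,83)):
    e=ell("side",u,v,rr,mk); print(k,"side",np.round(e[0],2),np.round(e[1],2),e[2],[onz("side",*q,z).round(1) for q in e[:2]])
# stand yaw
c=crop("top",349,220,32); m=((c[...,2]-c[...,0])>50).astype(np.uint8)
k=max(cv2.findContours(m,0,1)[0],key=cv2.contourArea); print("stand",cv2.minAreaRect(k))
b=[cv2.resize(x,(390,390)) for x in(crop("top",260,241,20),crop("top",349,218,20))]
s=[cv2.resize(x,(390,200),interpolation=cv2.INTER_CUBIC) for x in(crop("side",324,289,20),crop("side",357,190,20))]
o=np.vstack([np.hstack(b)]);
o2=np.hstack([cv2.resize(x[:200],(390,200)) if 0 else cv2.resize(x,(390,200)) for x in s])
st=lambda o:np.clip((o-60)*1.3,0,255)
cv2.imwrite("pics/m.png",np.vstack([st(o),np.clip((o2-30)*1.4,0,255)]).astype(np.uint8))
E
python3 meas.py
```

```text
band top [259.6  241.78] [259.59 241.79] [21.36725616 21.68652534] [array([420.3, 261.9]), array([420.3, 261.9])]
jar top [350.01 218.18] [349.99 218.18] [13.33125973 13.46090603] [array([488.7, -24.2]), array([488.7, -24.2])]
lid top [424.46 225.35] [424.46 225.34] [12.87474346 13.04866219] [array([ 463.2, -273.7]), array([ 463.2, -273.7])]
stand top [348.19 219.1 ] [348.16 218.92] [50.99207306 57.34122086] [array([487.6, -23.9]), array([488.2, -23.8])]
band side [323.56 288.64] [323.56 288.65] [26.85613823 29.31209183] [array([421.4, 264. ]), array([421.3, 264. ])]
lid side [399.89 169.03] [399.89 169.14] [10.14037514 12.84788322] [array([ 464.1, -272. ]), array([ 463.8, -271.5])]
jar side [357.45 189.45] [357.47 189.46] [ 8.7340107  14.90293312] [array([489.1, -21.7]), array([489. , -21.6])]
stand ((252.649169921875, 251.04281616210938), (324.321044921875, 326.545654296875), 5.844566345214844)
```

View pics/m.png

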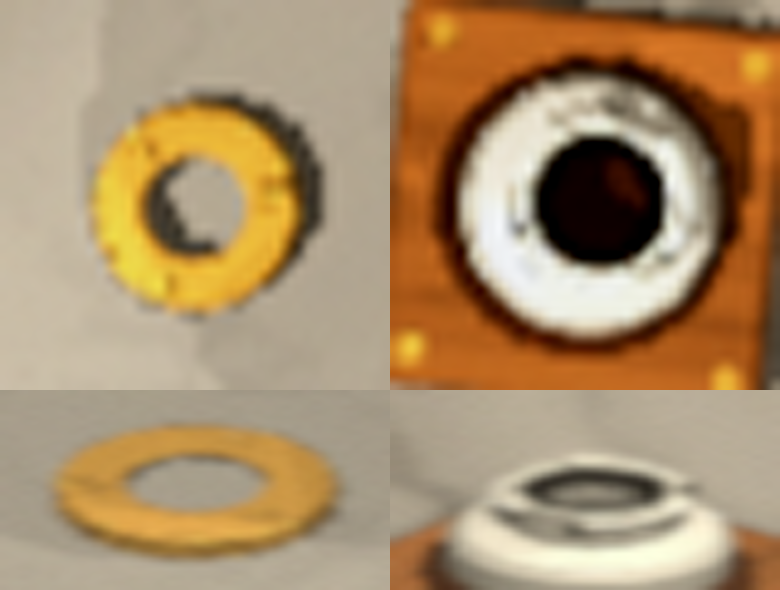

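The averaged frames give consistent values. The mouth is 44 mm across, and side minus top is about (+0.7, +2.2) mm on every object, so I'll use their mean. I'll go for the lid and squeeze it in two directions to centre it. That also gives the camera bias.

```bash
cat >> h.py <<'E'
def R(deg):
    a=np.radians(deg); c,s=np.cos(a),np.sin(a); return np.array([[c,s,0],[s,-c,0],[0,0,-1.]])
def st(*m): print(*m,"t%.1f"%read_time(),"p",np.round(read_tcp_pos(),2),"gap%.1f"%read_finger_gap(),"gf%.1f"%read_grasp_force(),"F",np.round(read_contact_force(),1),"T",np.round(read_torque(),2),"j6 %.2f"%read_joint_positions()[5],flush=True)
def yaw(): r=read_eef_rot(); return np.degrees(np.arctan2(r[1,0],r[0,0]))
E
python3 - <<'E'
from h import *
print(yaw(),env.tip_extent)
for a in(-180,-90,0,90): 
    q=env.ik([463.6,-272.7,260],R(a)); print(a,None if q is None else np.round(q,2))
env.move_to([463.6,-272.7,260],R(-90)); st()
env.gripper_to(45,20); print(env.tip_extent); st()
print(env.move_straight([463.6,-272.7,182.5],velocity=80,stop_force=4)); st()
env.gripper_to(15,20); st("closed")
cv2.imwrite("pics/lid1.png",eyes.camera("side")[90:240,320:480].repeat(4,0).repeat(4,1))
E
```

```text
16.25863697602147 173.4
-180 [-0.53  0.41  1.94 -0.    0.8  -2.11]
-90 [-0.53  0.41  1.94 -0.    0.8   2.61]
0 [-0.53  0.41  1.94 -0.    0.8   1.04]
90 [-0.53  0.41  1.94 -0.    0.8  -0.53]
t3.1 p [ 463.59 -273.05  260.17] gap85.4 gf0.0 F [-0.9  0.4  0. ] T [-0.04  0.06 -0.02] j6 2.61
173.4
t3.6 p [ 463.59 -272.77  260.02] gap45.0 gf0.0 F [ 0.6 -0.3 -1. ] T [-0.05  0.01  0.03] j6 2.61
False
t4.7 p [ 463.83 -272.85  182.92] gap44.9 gf0.0 F [-0.2 -0.4  0.4] T [-0.   -0.02  0.01] j6 2.61
closed t5.0 p [ 463.8  -272.82  183.09] gap22.4 gf19.5 F [-1.1 -0.8  5.6] T [0.12 0.14 0.01] j6 2.61
```

View pics/lid1.png

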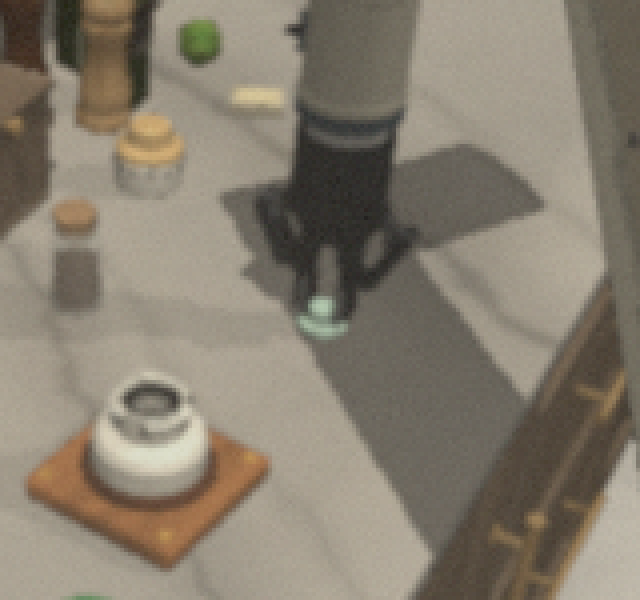

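The side picture shows the fingers round the lid's knob (320,305 in the crop), sitting right over it. I'll squeeze again at 90°, then pick it up and compute the bias.

```bash
python3 - <<'E'
from h import *
p=np.array([463.6,-272.7,183.5])
env.gripper_to(45,20)
env.move_to(p,R(0)); st("rot")
env.gripper_to(15,20); st("closed2")
env.move_straight(p+[0,0,60],velocity=100); st("up")
A=np.mean([eyes.camera("side").astype(float) for _ in range(4)],0)
cv2.imwrite("pics/lid2.png",A.astype(np.uint8)[90:240,320:480].repeat(4,0).repeat(4,1))
E
```

```text
rot t6.8 p [ 463.56 -272.69  183.46] gap45.0 gf0.0 F [ 0.1 -0.3 -0.1] T [-0.01 -0.03  0.01] j6 1.04
closed2 t7.1 p [ 463.59 -272.68  183.59] gap22.9 gf19.5 F [-0.1  0.7  2.5] T [ 0.04  0.03 -0.01] j6 1.04
up t7.9 p [ 463.38 -272.57  243.22] gap22.7 gf19.6 F [ 0.1 -0.  -0.2] T [-0.01  0.02 -0.03] j6 1.04
```

View pics/lid2.png

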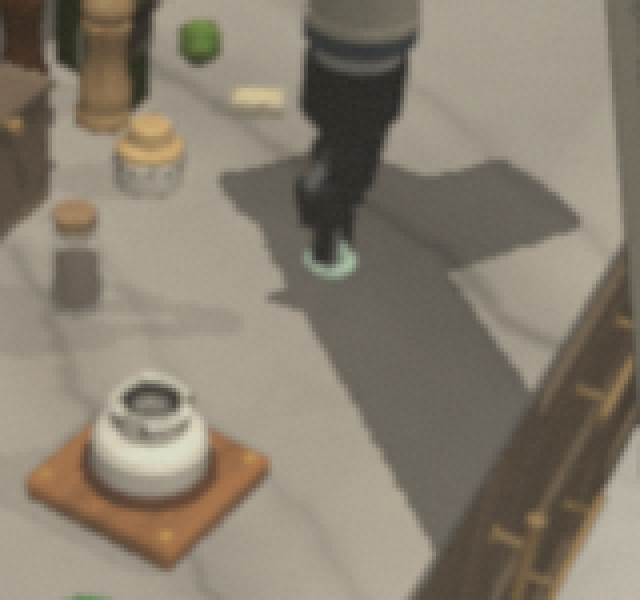

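The lid is lifted, level in the fingers at (330,262) in the crop. Now I'll lower it onto the mouth by feel. The TCP should read about 264.5 if it seats and 268.5 if it is on the rim.

```bash
python3 - <<'E'
from h import *
J=np.array([488.9,-23.0])
env.move_to([*J,290],R(0)); st("over")
for d in [(0,0),(0,1.2),(0,-1.2),(1.2,0),(-1.2,0),(1.2,1.2),(-1.2,-1.2),(1.2,-1.2),(-1.2,1.2)]:
    q=J+d
    env.move_straight([*q,271],velocity=60)
    hit=env.move_straight([*q,263.5],velocity=12,stop_force=4); z=read_tcp_pos()[2]
    st(d,hit)
    if z<266.3: break
E
```

```text
over t9.1 p [489.   -23.59 289.81] gap22.7 gf19.6 F [-0.4  0.  -1. ] T [-0.06 -0.    0.01] j6 1.52
(0, 0) True t10.1 p [489.17 -23.09 265.27] gap22.6 gf19.7 F [ 1.  -1.4 -1.2] T [-0.24 -0.32  0.02] j6 1.52
```

```bash
python3 - <<'E'
from h import *
q=read_tcp_pos()[:2]
q=np.array([488.9,-23.0])
print(env.move_straight([*q,264],velocity=8,stop_force=6)); env.wait(.2); st("down")
for d in [(.8,0),(-.8,0),(0,.8),(0,-.8)]:
    z=read_tcp_pos()[2]
    env.move_straight([*(q+d),264.3],velocity=10); env.wait(.1); st(d)
E
```

```text
False
down t10.6 p [489.23 -23.1  264.22] gap22.7 gf20.0 F [ 2.9 -2.5  3.5] T [-0.5  -0.49  0.07] j6 1.52
(0.8, 0) t10.9 p [489.6  -23.06 264.28] gap22.4 gf20.0 F [ 1.1 -3.9  4.7] T [-0.65 -0.13  0.01] j6 1.52
(-0.8, 0) t11.3 p [488.78 -23.04 264.55] gap23.1 gf19.9 F [ 4.3 -4.6  1.5] T [-0.65 -0.73 -0.07] j6 1.52
(0, 0.8) t11.7 p [489.21 -22.65 264.43] gap22.4 gf20.1 F [ 2.8 -7.2  2.6] T [-1.39 -0.41  0.05] j6 1.52
(0, -0.8) t12.1 p [488.96 -23.67 264.32] gap22.7 gf20.1 F [2.4 0.4 3. ] T [-0.12 -0.35 -0.01] j6 1.52
```

It's seated. The side forces say the mouth centre lies near (490, -23.8), so I'll settle there, release, back off and check.

```bash
python3 - <<'E'
from h import *
q=np.array([490.0,-23.9])
env.move_straight([*q,264.4],velocity=10); env.wait(.15); st("settled")
env.gripper_to(45,20); env.wait(.1); st("open")
env.move_straight([*q,300],velocity=100)
env.move_to([420.8,263.0,230],R(0)); env.gripper_to(84); st("band")
A={n:np.mean([eyes.camera(n).astype(float) for _ in range(6)],0) for n in("top","side")}
np.savez("avg2.npz",**A)
f=lambda n,u,v:cv2.resize(A[n][v-20:v+20,u-20:u+20],(390,390),interpolation=cv2.INTER_CUBIC)
cv2.imwrite("pics/seat.png",np.clip(np.hstack([f("top",349,218),f("side",357,190)]),0,255).astype(np.uint8))
for a in(-179,-150,-120,-90,-60,0,90): 
    x=env.ik([490,-24,265],R(a)); print(a,None if x is None else np.round(x[5],2))
E
```

```text
settled t12.5 p [489.59 -23.79 264.2 ] gap22.5 gf20.2 F [-1.4 -0.   4. ] T [ 0.15  0.31 -0.03] j6 1.52
open t12.9 p [490.01 -23.93 264.33] gap44.8 gf0.0 F [-0.5  0.4 -0.9] T [ 0.02 -0.04  0.  ] j6 1.52
band t15.1 p [420.97 262.77 230.08] gap84.3 gf0.0 F [-0.  -0.7 -0. ] T [0.02 0.05 0.02] j6 2.13
-179 -1.64
-150 -2.15
-120 -2.67
-90 None
-60 2.57
0 1.52
90 -0.05
```

View pics/seat.png

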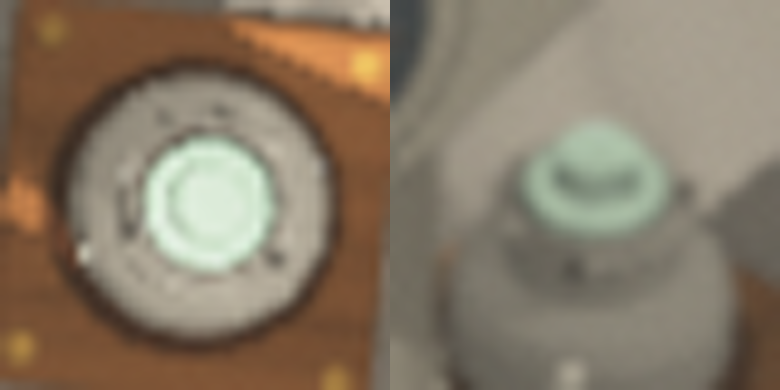

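The lid lies flat and central in the mouth: top view at (208,203) of the crop, side view level. Now the band: I'll touch down beside it, squeeze it in two directions, and grip with the fingertips a few mm above its lower edge.

```bash
python3 - <<'E'
from h import *
b=np.array([421.5,262.3])
env.move_to([*b,200],R(140)); st()
env.move_straight([*b,180],velocity=80)
print(env.move_straight([*b,160],velocity=20,stop_force=3)); st("touch"); z0=read_tcp_pos()[2]
env.move_straight([*b,z0+6],velocity=40)
env.gripper_to(60,20); st("sq1")
env.gripper_to(84); 
env.move_to([*b,z0+6],R(-130)); st("rot")
env.gripper_to(60,20); st("sq2")
env.gripper_to(73)
print(env.move_straight([*b,z0-4],velocity=15,stop_force=3)); st("touch73")
E
```

```text
t17.8 p [421.51 262.32 200.03] gap83.9 gf0.0 F [-0.5 -0.1  0.3] T [-0.04  0.03  0.01] j6 -0.32
True
touch t19.1 p [421.42 262.26 160.82] gap84.0 gf3.3 F [-0.8 -0.6  6.5] T [ 0.11 -0.02  0.04] j6 -0.32
sq1 t19.7 p [421.47 262.29 167.  ] gap68.1 gf20.9 F [-0.9 -0.4  4.9] T [-0.06  0.12  0.02] j6 -0.32
rot t21.4 p [421.49 262.28 166.79] gap84.0 gf0.0 F [ 0.4 -0.1  0.6] T [0.   0.02 0.02] j6 -1.89
sq2 t21.7 p [421.47 262.3  167.03] gap68.2 gf21.4 F [-1.6  0.7  5.9] T [-0.1   0.17 -0.  ] j6 -1.89
True
touch73 t22.2 p [421.6  262.34 164.8 ] gap72.9 gf3.2 F [ 0.3 -0.1  6.3] T [-0.05  0.14  0.05] j6 -1.89
```

```bash
python3 - <<'E'
from h import *
b=np.array([421.5,262.3])
env.move_straight([*b,170.5],velocity=40)
env.gripper_to(55,50); st("grip")
env.move_straight([*b,300],velocity=150); st("up")
env.move_to([489.8,-23.8,300],R(-130)); st("over")
env.move_straight([489.8,-23.8,262],velocity=80)
print(env.move_straight([489.8,-23.8,247.5],velocity=12,stop_force=4)); st("contact")
env.move_straight([489.8,-23.8,read_tcp_pos()[2]-.3],velocity=10);env.wait(.1); st("press")
E
```

```text
grip t22.8 p [421.55 262.36 171.17] gap66.8 gf51.8 F [-2.2 -1.3 14.1] T [-0.27  0.46 -0.04] j6 -1.89
up t23.8 p [421.14 262.08 299.2 ] gap66.4 gf55.8 F [-0.1 -0.2 -1.5] T [0.02 0.01 0.  ] j6 -1.89
over t24.9 p [489.76 -23.15 299.72] gap66.4 gf55.8 F [ 0.3  0.2 -0.2] T [ 0.02 -0.07 -0.01] j6 -2.49
True
contact t26.3 p [489.82 -23.82 252.76] gap66.4 gf56.5 F [-0.4  0.4  6. ] T [-0.08  0.14 -0.04] j6 -2.50
press t26.7 p [489.93 -23.84 252.78] gap66.5 gf56.4 F [-2.4 -0.2  5.8] T [-0.06  0.23 -0.04] j6 -2.50
```

The band rests on the lands at +4.6 mm, so the gap should be about 55-60° clockwise. I'll turn clockwise with light pressure, following it down.

```bash
cat >> h.py <<'E'
def turn(step,n,press,stop,xy=(489.8,-23.8),v=20,every=1):
    y=yaw()
    for i in range(n):
        y-=step; z=read_tcp_pos()[2]
        env.move_straight([*xy,z-press],R(y),velocity=v)
        F,T,p=read_contact_force(),read_torque(),read_tcp_pos()
        if i%every==0: print("y%.1f(%.1f) z%.2f xy %.2f %.2f F"%(y,yaw(),p[2],p[0],p[1]),np.round(F,1),"T",np.round(T,2),"t%.1f"%read_time(),flush=True)
        if stop(F,T,p): print("stop");break
E
python3 - <<'E'
from h import *
turn(5,9,.6,lambda F,T,p: p[2]<248.3 or abs(T[2])>.4 or F[2]>15)
E
```

```text
y-135.0(-134.9) z252.50 xy 490.16 -23.84 F [ 0.  -0.9  6.1] T [-0.05 -0.03 -0.13] t26.9
y-140.0(-139.8) z252.18 xy 490.14 -23.82 F [-0.1 -0.6  5.9] T [-0.04 -0.02 -0.07] t27.2
y-145.0(-144.8) z251.91 xy 490.18 -23.84 F [-0.5  0.   6.4] T [-0.06  0.   -0.09] t27.4
y-150.0(-149.8) z251.61 xy 490.15 -23.84 F [-0.1 -0.6  5.6] T [ 0.03 -0.06 -0.1 ] t27.7
y-155.0(-154.8) z251.30 xy 490.14 -23.85 F [-0.2 -0.5  5.7] T [-0.04 -0.04 -0.07] t27.9
y-160.0(-159.8) z250.99 xy 490.15 -23.84 F [ 0.2 -0.   6. ] T [ 0.01  0.06 -0.15] t28.2
y-165.0(-164.8) z250.72 xy 490.18 -23.82 F [ 0.6 -0.6  6.2] T [-0.08 -0.02 -0.17] t28.4
y-170.0(-169.8) z250.45 xy 490.18 -23.81 F [-0.4 -0.7  5.3] T [-0.01  0.01 -0.13] t28.7
y-175.0(-174.8) z250.18 xy 490.19 -23.82 F [-0.2 -0.4  6.3] T [-0.01 -0.02 -0.1 ] t28.9
```

```bash
python3 - <<'E'
from h import *
turn(3,14,.8,lambda F,T,p: p[2]<248.8 or abs(T[2])>.4 or F[2]>15,xy=(490.1,-23.8))
E
```

```text
y-177.8(-177.7) z250.00 xy 490.65 -23.82 F [-0.3 -0.6  8.7] T [-0.1   0.08 -0.06] t29.2
y-180.8(179.3) z249.81 xy 490.73 -23.86 F [0.6 0.  8.8] T [-0.1  -0.03 -0.01] t29.4
y-183.8(176.4) z249.65 xy 490.78 -23.86 F [ 0.3 -0.2  8.2] T [-0.03 -0.06  0.  ] t29.7
y-186.8(173.3) z249.45 xy 490.77 -23.84 F [0.6 0.1 8.3] T [-0.11 -0.09  0.05] t29.9
y-189.8(170.3) z249.21 xy 490.79 -23.84 F [ 0.1 -1.1  6.4] T [-0.05 -0.08 -0.1 ] t30.2
y-192.8(167.4) z248.51 xy 490.39 -23.88 F [ 0.3 -1.3  1.3] T [-0.12 -0.3  -0.09] t30.4
stop
```

It's in the gap. I'll lower it in place until the lip meets the glass.

```bash
python3 - <<'E'
from h import *
print(env.move_straight([489.9,-23.8,246.5],velocity=6,stop_force=5)); st("down"); env.wait(.1); st()
E
```

```text
True
down t30.7 p [490.46 -23.9  247.99] gap66.3 gf56.4 F [-0.9 -0.7  5.2] T [-0.09  0.05 -0.05] j6 -1.40
t30.8 p [490.46 -23.9  248.03] gap66.4 gf56.4 F [-0.9  0.1  5.5] T [-0.06 -0.01 -0.03] j6 -1.40
```

```bash
python3 - <<'E'
from h import *
turn(2,4,.5,lambda F,T,p: abs(T[2])>.4 or F[2]>12,xy=(489.9,-23.8))
env.wait(.1); st()
E
```

```text
y165.3(165.4) z247.51 xy 489.89 -23.82 F [ 1.3 -0.3  3.5] T [-0.11 -0.09 -0.09] t31.0
y163.3(163.3) z247.13 xy 489.91 -23.79 F [ 0.3 -0.7  6.3] T [ 0.01 -0.03 -0.05] t31.3
y161.3(161.3) z246.89 xy 489.94 -23.77 F [ 0.2 -0.4  7.7] T [-0.07  0.07 -0.04] t31.5
y159.3(159.3) z246.76 xy 490.01 -23.77 F [-0.3 -0.3  9.1] T [-0.03  0.12 -0.11] t31.8
t31.9 p [489.99 -23.77 246.76] gap66.5 gf56.8 F [-0.4  0.2  8.4] T [-0.05  0.06 -0.05] j6 -1.26
```

The lip is now on the glass and springy, so I'll screw down clockwise with almost no push.

```bash
python3 - <<'E'
from h import *
turn(5,14,.12,lambda F,T,p: abs(T[2])>.25 or abs(F[2])>18 or p[2]<244.6,xy=(489.9,-23.8))
st()
E
```

```text
y154.3(154.4) z246.94 xy 490.02 -23.77 F [-0.2  0.   8.1] T [ 0.07  0.02 -0.1 ] t32.1
y149.3(149.4) z247.07 xy 490.01 -23.76 F [ 0.1 -0.3  6.1] T [-0.   -0.06 -0.08] t32.4
y144.3(144.4) z247.12 xy 489.97 -23.79 F [0.7 0.3 5.7] T [-0.01 -0.07 -0.02] t32.6
y139.3(139.4) z247.16 xy 489.94 -23.78 F [ 0.1 -0.7  5.6] T [-0.08  0.02 -0.05] t32.9
y134.3(134.4) z247.17 xy 489.91 -23.79 F [ 0.1 -0.5  6.1] T [ 0.03  0.03 -0.03] t33.1
y129.3(129.4) z247.17 xy 489.95 -23.81 F [ 0.2 -1.5  4.8] T [-0.03 -0.04 -0.03] t33.4
y124.3(124.4) z247.17 xy 489.93 -23.78 F [ 0.1 -0.8  5.5] T [-0.07 -0.06 -0.05] t33.6
y119.3(119.4) z247.17 xy 489.92 -23.78 F [ 0.3 -0.3  4.9] T [-0.01 -0.02 -0.07] t33.9
y114.3(114.4) z247.18 xy 489.91 -23.77 F [ 0.4 -0.8  6. ] T [ 0.   -0.05 -0.1 ] t34.1
y109.3(109.4) z247.16 xy 489.90 -23.79 F [-0.6 -1.3  5.7] T [-0.05 -0.02  0.01] t34.4
y104.3(104.5) z246.99 xy 489.85 -23.79 F [ 0.7 -0.5  3.2] T [-0.   -0.11 -0.07] t34.6
y99.3(99.6) z246.78 xy 489.86 -23.81 F [ 1.  -1.3  0.9] T [-0.14 -0.3  -0.08] t34.9
y94.3(94.6) z246.57 xy 489.85 -23.84 F [ 0.6 -2.9 -0.1] T [-0.22 -0.35 -0.12] t35.1
y89.3(89.6) z246.31 xy 489.83 -23.84 F [ 1.4 -1.2 -1.1] T [-0.29 -0.45 -0.18] t35.4
t35.4 p [489.83 -23.84 246.31] gap66.4 gf56.3 F [ 1.4 -1.2 -1.1] T [-0.29 -0.45 -0.18] j6 -0.05
```

```bash
python3 - <<'E'
from h import *
turn(2.5,14,.22,lambda F,T,p: abs(T[2])>.42 or abs(F[2])>18 or p[2]<244.3,xy=(489.9,-23.8))
env.wait(.1); st()
E
```

```text
y87.1(87.3) z246.16 xy 489.94 -23.81 F [ 1.5 -2.2  0.3] T [-0.35 -0.34 -0.09] t35.6
y84.6(84.8) z246.01 xy 489.93 -23.80 F [ 1.3 -1.8  1.4] T [-0.37 -0.36 -0.13] t35.9
y82.1(82.2) z245.87 xy 489.97 -23.81 F [ 2.3 -1.4  0.3] T [-0.4  -0.38 -0.14] t36.1
y79.6(79.7) z245.72 xy 489.95 -23.81 F [ 1.1 -1.1  1.7] T [-0.26 -0.38 -0.15] t36.4
y77.1(77.2) z245.59 xy 490.00 -23.80 F [ 2.4 -2.2  1.5] T [-0.24 -0.37 -0.15] t36.6
y74.6(74.7) z245.45 xy 489.98 -23.81 F [ 3.  -1.8  2. ] T [-0.26 -0.38 -0.14] t36.9
y72.1(72.2) z245.32 xy 490.10 -23.84 F [ 2.8 -2.7  2.5] T [-0.47 -0.57  0.02] t37.1
y69.6(69.7) z245.22 xy 490.20 -23.92 F [ 4.1 -3.2  1.9] T [-0.56 -0.64  0.07] t37.4
y67.1(67.3) z245.15 xy 490.25 -23.97 F [ 4.9 -4.2  2.6] T [-0.64 -0.65  0.08] t37.6
y64.6(64.8) z245.07 xy 490.26 -24.01 F [ 4.6 -4.1  1.8] T [-0.72 -0.64  0.21] t37.9
y62.1(62.3) z245.03 xy 490.26 -24.05 F [ 3.8 -5.8  2.8] T [-0.74 -0.59  0.41] t38.1
y59.6(59.8) z245.05 xy 490.29 -24.07 F [ 3.2 -5.3  3.3] T [-0.82 -0.54  0.54] t38.4
stop
t38.5 p [490.31 -24.08 245.06] gap66.6 gf56.8 F [ 4.  -5.6  3.1] T [-0.78 -0.57  0.55] j6 0.48
```

The band is home against the stops: torque +0.55 N m, z about 3.1 mm below the rim. I'll ease back slightly, relax and release.

```bash
python3 - <<'E'
from h import *
p=read_tcp_pos(); 
env.move_straight([490.3+.4,-24.1-.3,245.05],R(yaw()+2.2),velocity=15); env.wait(.3); st("eased %.1f"%yaw())
env.gripper_to(72,20); env.wait(.2); st("open1")
env.gripper_to(84); st("open")
p=read_tcp_pos(); env.move_straight([*p[:2],310],velocity=100); 
env.move_to([430,-250,330],R(0)); env.wait(.2); st("away")
A={n:np.mean([eyes.camera(n).astype(float) for _ in range(6)],0) for n in("top","side")}
f=lambda n,u,v:cv2.resize(A[n][v-20:v+20,u-20:u+20],(390,390),interpolation=cv2.INTER_CUBIC)
cv2.imwrite("pics/end.png",np.clip(np.hstack([f("top",349,218),f("side",357,190)]),0,255).astype(np.uint8))
E
```

```text
eased 62.0 t39.0 p [490.62 -24.36 245.07] gap66.3 gf56.8 F [ 1.1 -2.   4.5] T [-0.32 -0.21  1.1 ] j6 0.44
open1 t39.5 p [490.46 -24.37 244.88] gap72.0 gf0.0 F [ 0.1  0.9 -0.7] T [ 0.04 -0.06  0.05] j6 0.44
open t39.8 p [490.7  -24.4  245.05] gap83.9 gf0.0 F [ 0.2  0.5 -0.2] T [-0.02 -0.01  0.01] j6 0.44
away t41.7 p [ 430.49 -248.96  329.79] gap83.9 gf0.0 F [-0.  -0.   0.5] T [-0.04 -0.01 -0.04] j6 1.04
```

View pics/end.png

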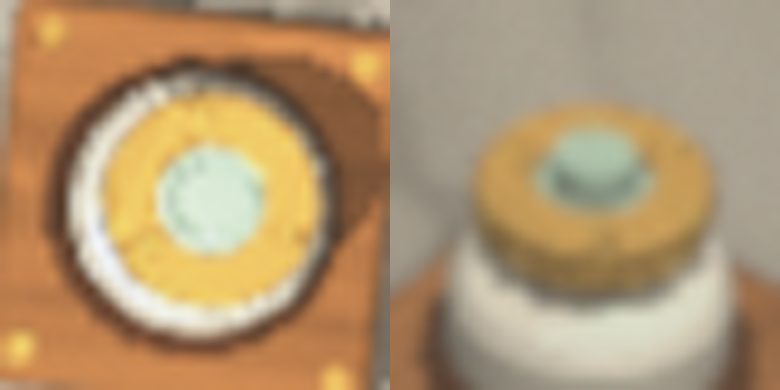

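The band is level, and the knob (212,200) is concentric with the band (213,200). The last torque reading came out higher than I intended and the band will have sprung back a little, so I'll re-grip lightly and check it by feel.

```bash
python3 - <<'E'
from h import *
env.move_to([490.3,-24.1,300],R(80)); env.move_straight([490.3,-24.1,245.6],velocity=80,stop_force=5); env.wait(.2); st("pre")
env.gripper_to(55,35); env.wait(.2); st("grip")
turn(2,10,0.05,lambda F,T,p: T[2]>.3,xy=(490.3,-24.1)); env.wait(.1); st("snug")
E
```

```text
pre t44.2 p [490.5  -24.08 246.08] gap84.2 gf0.0 F [0.4 0.3 0.4] T [ 0.04 -0.04  0.04] j6 0.12
grip t44.8 p [490.61 -24.05 246.37] gap67.2 gf36.9 F [-2.1  0.2  8.3] T [ 0.05  0.28 -0.04] j6 0.12
y78.0(78.0) z246.49 xy 490.52 -24.07 F [ 1.8 -0.4 -0.1] T [ 0.   -0.19  0.03] t45.0
y76.0(76.1) z246.44 xy 490.52 -24.13 F [ 3.1 -0.3 -2.9] T [-0.   -0.37  0.01] t45.3
y74.0(74.1) z246.41 xy 490.51 -24.13 F [ 3.4 -1.4 -4.5] T [-0.11 -0.56  0.2 ] t45.5
y72.0(72.1) z246.40 xy 490.52 -24.16 F [ 4.8 -0.4 -4.9] T [-0.18 -0.65  0.18] t45.8
y70.0(70.1) z246.39 xy 490.49 -24.14 F [ 4.8 -1.2 -5.3] T [-0.19 -0.71  0.25] t46.0
y68.0(68.1) z246.34 xy 490.46 -24.13 F [ 5.1 -1.5 -6.2] T [-0.22 -0.77  0.4 ] t46.3
stop
snug t46.4 p [490.47 -24.15 246.36] gap66.6 gf42.7 F [ 5.3 -1.3 -5.4] T [-0.15 -0.84  0.43] j6 0.33
```

The torque builds at once to 0.43 N m, so it's snug on the stops. Now to release, retreat and hand in.

```bash
python3 - <<'E'
from h import *
env.gripper_to(72,20); env.wait(.2); env.gripper_to(84); st("open")
p=read_tcp_pos(); env.move_straight([*p[:2],310],velocity=100)
env.move_to([430,-250,330],R(0)); env.wait(.5); st("away")
print(env.finish_job())
E
```

```text
open t47.1 p [490.3  -24.09 246.36] gap84.0 gf0.0 F [-0.1  0.2  0.2] T [0.02 0.02 0.01] j6 0.33
away t49.3 p [ 430.14 -249.73  330.  ] gap84.1 gf0.0 F [ 0.4 -0.1 -0.1] T [-0.03  0.03 -0.  ] j6 1.04
the job is handed in; nothing more can be done
None
```

I handed the job in at 49 s: the lid lies flat in the mouth and the brass band is screwed down onto the stops (0.43 N m at the last feel, though about 1.1 N m was read for a moment earlier), with everything released; the hand-in gave no verdict, and I had no direct reading of the band's force on the glass.

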